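# Park the parts of a dismantled robot vacuum

### The job

A robot vacuum has been taken apart on the repair bench. Put each of its four parts into its own holder: the blue-hubbed wheel flat on the blue stand with the post through its hole, the orange-hubbed wheel likewise on the orange stand, the green battery lying flat inside the green tray, and the round metal blower upright in the round grey cup. Set them down without dropping them, and leave the black loupe and the red-lidded screw tin where they stand.

Things in the scene. Friction and masses are not known exactly. Their poses are not given: they have to be found in the camera images.
- wheel_blue: Drive wheel, black rubber tyre, blue hub, lying flat: a plain ring 60 mm in outer diameter, 26 mm high, with a 32 mm through hole. About 90 g. Origin at the centre of its underside, z up along the wheel's axis.
- wheel_orange: Drive wheel, black rubber tyre, orange hub, lying flat: a plain ring 60 mm in outer diameter, 26 mm high, with a 32 mm through hole. About 90 g. Origin at the centre of its underside, z up along the wheel's axis.
- battery: Battery pack, green block with rounded edges, two black bands and a small blank white label on top: 70 mm long (x) by 38 mm wide (y) by 38 mm high (z). About 200 g. Origin at the centre of its underside. It may lie in its tray either way round.
- blower: Blower motor, upright aluminium cylinder with a copper band near its foot and a black grille on top: 44 mm in diameter, 46 mm high. About 140 g. Origin at the centre of its underside, z up.
- post_blue: Blue wheel stand, fixed: round base 80 mm in diameter and 6 mm thick with an upright steel post in its middle, 14 mm in diameter, tapering to 8 mm at its top 30 mm above the bench. Origin at the centre of the underside on the bench, z up along the post. A wheel that is home lies flat on the base, its underside 6 mm above the bench.
- post_orange: Orange wheel stand, fixed: round base 80 mm in diameter and 6 mm thick with an upright steel post in its middle, 14 mm in diameter, tapering to 8 mm at its top 30 mm above the bench. Origin at the centre of the underside on the bench, z up along the post. A wheel that is home lies flat on the base, its underside 6 mm above the bench.
- tray: Battery tray, fixed, green open box with a black pad on its floor: outside 100 mm (x) by 66 mm (y), inside 92 by 58 mm, rim 10 mm above the bench, inner floor 4 mm above the bench. Origin at the centre of its underside; x along its long side.
- cup: Blower cup, fixed, shallow round grey dish with a copper disc on its floor: outside diameter 74 mm, inside 66 mm, rim 12 mm above the bench, inner floor 4 mm above the bench. Origin at the centre of its underside.
- loupe: Bystander, loose: small black eye loupe, foot 28 mm in diameter, 30 mm high, standing upright among the parts. Origin at the centre of its underside. A clear oil bottle of about the same footprint, 48 mm high, stands among the parts too.
- screw_tin: Bystander, loose: small round steel tin with a red lid, 29 mm in diameter, 20 mm high, among the parts. Origin at the centre of its underside.
Not all that is in view belongs to the job. Leave any white or yellow look-alike of the wheel_orange alone.

How it is judged:
By the outcome, as a careful person would: the job done as asked, in the order asked, and still so for the second after the job is handed in, with the robot touching nothing.
It also fails if it takes over 93 s, if anything falls off the work surface, if the arm or the gripper's body presses on something with over 40 N, if the wrist force passes 120 N, or if a joint passes its speed limit or range.

### The arm

A 6-joint arm with a two-finger parallel gripper is mounted at the origin on the work surface. World frame = base frame: x ahead of the robot, y to its left, z up, the work surface at z = 0. Lengths are in m, angles in rad, forces in N, time in s.
With the tool pointing down it reaches from about 0.35 to 0.95 m from the base axis. Payload 17.4 kg.
Tool frame: the origin (TCP) lies midway between the tips of the shut fingers; the grasp point (between the pads) lies 19 mm behind it (robot.pinch_z is the distance from the TCP to the grasp point, in m); z points along the fingers, y is the direction in which the jaws open and shut (so a half turn about z gives the same grasp; the last joint's range is limited). The gripper opens to 93 mm and grips with 3 to 60 N. Pads are 15 mm wide; open, the fingers measure 128 mm over their backs; the gripper's body (75 mm by 188 mm) begins 65 mm behind the grasp point.
Start: joints at [1.151, 0.116, 1.442, -0, 1.584, -0.038], TCP at [0.252, 0.626, 0.219] pointing down, gripper open.
Joint ranges: [-2.83, 2.83], [-0.83, 2.19], [0.07, 2.5], [-1.14, 4.28], [0.01, 3], [-2.97, 2.97]. Speed limits (rad/s): [1.89, 1.89, 2.22, 3.14, 3.14, 3.14].

### API

Orientations are given as [roll, pitch, yaw] about the fixed x, y, z axes, in that order (R = Rz(yaw) Ry(pitch) Rx(roll)).
In Python, from workcell import robot gives the robot as it stands.
- The arm moves only by the shell command python3 -m pendant 'ROWS' [OPENING] [FORCE]. ROWS is JSON, one flat list of numbers, 6 for each row, row after row: the shift along the tool's x, y, z in units of 0.05 m (1.0 is 0.05 m), then the turn, a rotation vector about the tool's x, y, z in units of 0.08 rad (1.0 is 0.08 rad). In form: [x, y, z, ax, ay, az, x, y, z, ax, ay, az, ...]. A call has 1 to 5 rows; each row shifts and turns the commanded pose from where the row before left it, along the tool's axes as they then stand; what a row does not reach is not made up. A row lasts 1/8 s, in which the tool goes at most 62.5 mm and 10.7 degrees, less where a joint would pass 70% of its speed; a pose out of reach is approached as far as the arm can. A call with a number of a shift or a turn outside -1 to 1 is refused whole. A call with a gripper value outside its range is refused whole. OPENING is the closure, from -1 (fully open) to 1 (shut), set as the call begins (- or left out, the last holds). The fingers move at their own pace and stop on an object; FORCE is the grip in N (left out, the last holds). Time passes only in rows, so rows that do not move let the fingers close. It gives the time, the measured TCP pose, the force and the opening at its end, in the units of the state.
- robot.get_state(): the state, without advancing time (a new reading comes with each control period).
- robot.capture(name): name is "scene" or "side" or "wrist"; returns a dict with "frame" (384x512x3 uint8, red, green, blue), "K" (3x3 intrinsics, pixels), "extrinsics" (4x4, takes a point from world to camera coordinates); the wrist camera has in their place "T_tool_cam" (4x4, takes a point from camera to tool coordinates, whose origin is the TCP and whose axes are the flange's). Camera axes: x right, y up, looking along -z (the intrinsics and any distortion apply to the point x, -y, -z); pixel columns grow to the right and rows downward; lengths in m; the calibration is good to about 2 mm. The wrist camera is an equidistant fisheye: a pixel r from the principal point sees the ray r / f radians off the axis. A picture is of the moment at which its call begins: read the wrist's pose just before it. There is no depth.
- robot.finish_job(): hands the job in, once; it reports no verdict.
The state is a dict: "clock": time; "joint_positions": joint angles; "joint_vel": joint speeds; "joint_torque": joint torques, N m; "position": TCP position; "tool_rot": TCP orientation; "ft_force": force on the tool from outside, world axes, zero at the start; "ft_torque": the same for the moment, N m; "finger_gap": finger opening in m.
Only numpy, scipy, OpenCV 4.12 (cv2) and the standard library are available. Lean on these libraries where they do the work, as an engineer would, in place of code of your own. Each camera call takes 0.05 s, during which the arm holds its last target.

## Working session

There is one attempt and no reset: what is moved stays moved. The work goes in short steps, Python scripts to look and compute and a shell command to move; the robot and the scene stay as the last step left them, time stands still between calls to the robot, and variables do not carry over. Pictures are saved under pics/ and viewed, and the job is handed in when it is done.

```bash
ls; mkdir -p pics; python3 - <<'E'
from workcell import robot
import cv2
print(robot.get_state(), robot.pinch_z)
for n in ("scene","side","wrist"):
    c=robot.capture(n); cv2.imwrite(f"pics/{n}0.png",cv2.cvtColor(c["frame"],cv2.COLOR_RGB2BGR))
    print(n,{k:v for k,v in c.items() if k!="frame"})
E
```

```text
pics
{'clock': 0.0, 'joint_positions': array([ 1.15124142e+00,  1.16519102e-01,  1.44226988e+00, -3.26594582e-06,
        1.58399141e+00, -3.77970027e-02]), 'joint_vel': array([-0.00147051, -0.00097391, -0.00059936, -0.00104176, -0.00202656,
        0.00092079]), 'joint_torque': array([-1.57617880e-03, -7.21298146e+01, -6.22588491e+01,  7.79031264e-02,
        2.41405971e-02, -6.14836472e-05]), 'position': array([0.25139793, 0.62622016, 0.21787998]), 'tool_rot': array([-3.14040564e+00, -4.16188346e-05,  2.75983469e+00]), 'ft_force': array([ 0.23593689, -0.51439051, -0.06255966]), 'ft_torque': array([ 0.0529511 ,  0.00758261, -0.02945268]), 'finger_gap': 0.09323580647900254} 0.0188
scene {'K': array([[441.22527195,   0.        , 258.86563975],
       [  0.        , 441.22527195, 190.69444014],
       [  0.        ,   0.        ,   1.        ]]), 'extrinsics': array([[-0.02498231,  0.99965544,  0.00805546,  0.02640039],
       [-0.6948659 , -0.02315732,  0.71876639,  0.36004907],
       [ 0.71870527,  0.01235898,  0.695205  , -1.24920803],
       [ 0.        ,  0.        ,  0.        ,
[... 265 characters left out ...]
[ 0.29902737,  0.50867063,  0.80736412, -0.18980247],
       [-0.44145364, -0.67635278,  0.58963175, -0.81460659],
       [ 0.        ,  0.        ,  0.        ,  1.        ]])}
wrist {'K': array([[297.31863964,   0.        , 259.08002464],
       [  0.        , 297.31863964, 188.6850334 ],
       [  0.        ,   0.        ,   1.        ]]), 'T_tool_cam': array([[ 6.24832138e-04,  9.61562102e-01,  2.74586842e-01,
         7.56644788e-02],
       [ 9.99999524e-01, -8.06514951e-04,  5.48760346e-04,
         1.26990850e-04],
       [ 7.49125545e-04,  2.74586369e-01, -9.61562148e-01,
        -1.66158423e-01],
       [ 0.00000000e+00,  0.00000000e+00,  0.00000000e+00,
         1.00000000e+00]])}
```

View pics/scene0.png

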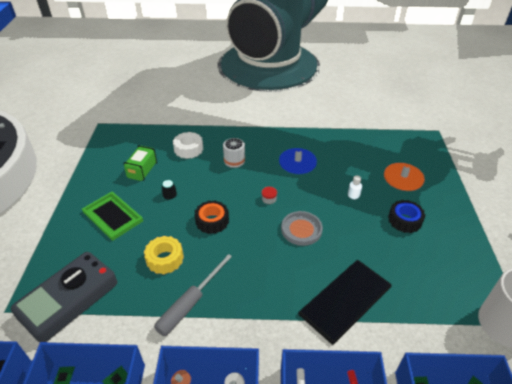

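View pics/side0.png

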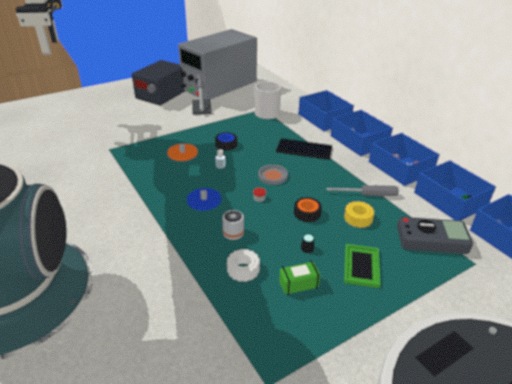

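View pics/wrist0.png

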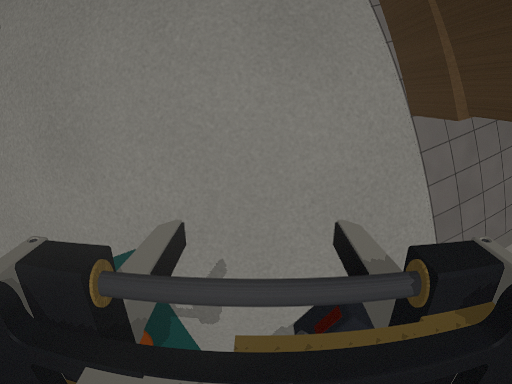

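```bash
cat > h.py <<'E'
import numpy as np, cv2
from scipy.spatial.transform import Rotation as R
from workcell import robot
def ray(c,u,v):
    K=c["K"];E=c["extrinsics"]
    d=np.array([(u-K[0,2])/K[0,0],-(v-K[1,2])/K[1,1],-1.0])
    Rm=E[:3,:3];return -Rm.T@E[:3,3],Rm.T@d
def onplane(c,u,v,z):
    o,d=ray(c,u,v);return o+d*(z-o[2])/d[2]
def proj(c,p):
    q=c["extrinsics"][:3,:3]@np.asarray(p)+c["extrinsics"][:3,3];K=c["K"]
    return np.array([K[0,2]-K[0,0]*q[0]/q[2],K[1,2]+K[1,1]*q[1]/q[2]])
def blobs(c,lo,hi,roi=None,amin=12):
    h=cv2.cvtColor(c["frame"],cv2.COLOR_RGB2HSV)
    m=cv2.inRange(h,np.array(lo),np.array(hi))
    if roi: 
        k=np.zeros_like(m);x0,y0,x1,y1=roi;k[y0:y1,x0:x1]=255;m&=k
    n,l,s,ce=cv2.connectedComponentsWithStats(m)
    return [(s[i,4],ce[i].round(1),s[i,:4],np.uint8(l==i)) for i in range(1,n) if s[i,4]>=amin]
E
python3 - <<'E'
from h import *
for n in("scene","side"):
    c=robot.capture(n)
    np.savez(n+"0.npz",**c)
    for nm,lo,hi in(("blue",(110,120,60),(130,255,255)),("orange",(5,140,100),(16,255,255)),("green",(45,130,80),(75,255,255)),("red",(0,150,80),(4,255,255)),("copper",(5,50,90),(18,170,220))):
        for b in blobs(c,lo,hi): print(n,nm,b[0],b[1],b[2], onplane(c,*b[1],.0).round(3))
    f=cv2.cvtColor(c["frame"],cv2.COLOR_RGB2BGR)
    cr=f[120:280,70:470] if n=="scene" else f[120:300,140:400]
    cv2.imwrite(f"pics/{n}_crop.png",cv2.resize(cr,None,fx=2 if n=="scene" else 3,fy=2 if n=="scene" else 3,interpolation=cv2.INTER_CUBIC))
E
```

```text
scene blue 295 [ 5.5 13.8] [ 0  2 15 29] [-0.307 -0.884  0.   ]
scene blue 678 [297.4 161. ] [279 148  37  26] [0.425 0.067 0.   ]
scene blue 411 [407.9 211.3] [394 202  28  20] [0.566 0.271 0.   ]
scene blue 4772 [ 68.4 362.4] [  0 341 144  43] [ 0.876 -0.274  0.   ]
scene blue 3199 [206.8 363.8] [154 346 105  38] [ 0.873 -0.078  0.   ]
scene blue 3117 [332.1 366.5] [281 350 106  34] [0.871 0.099 0.   ]
scene blue 3047 [453.9 368.2] [396 353 116  31] [0.869 0.27  0.   ]
scene orange 785 [403.6 176.7] [384 163  40  28] [0.467 0.284 0.   ]
scene orange 385 [211.1 211.9] [198 203  27  20] [ 0.579 -0.102  0.   ]
scene orange 268 [301.3 228.3] [291 221  22  16] [0.615 0.067 0.   ]
scene orange 70 [184.8 377.7] [179 372  10  12] [ 0.893 -0.106  0.   ]
scene orange 16 [174.6 381.8] [173 379   6   5] [ 0.899 -0.119  0.   ]
scene green 619 [140.6 164.5] [124 145  33  36] [ 0.447 -0.265  0.   ]
scene green 1110 [112.2 215.4] [ 81 191  63  50] [ 0.594 -0.286  0.   ]
scene green 13 [106.5 380.6] [105 378   4   6] [ 0.9   -0.213  0.   ]
scene red 128 [268.9 192.2] [262 187  15  11] [0.522 0.007 
[... 1143 characters left out ...]
] [0.468 0.287 0.   ]
side orange 47 [272.7 174.5] [266 172  14   6] [0.622 0.074 0.   ]
side orange 251 [307.6 205. ] [297 198  22  15] [ 0.623 -0.072  0.   ]
side green 954 [362.  265.9] [344 243  37  45] [ 0.599 -0.284  0.   ]
side green 780 [298.3 279.7] [279 262  42  32] [ 0.469 -0.248  0.   ]
side red 57 [140.5  84. ] [135  80  12   9] [0.53  0.783 0.   ]
side red 69 [259.  191.8] [254 188  11   8] [0.553 0.029 0.   ]
side copper 4972 [29.9 59.7] [  0   0  81 103] [0.239 1.215 0.   ]
side copper 101 [182.3 151.4] [167 143  31  18] [0.47  0.292 0.   ]
side copper 148 [272.5 174.6] [264 170  18  11] [0.622 0.074 0.   ]
side copper 64 [233.3 234.7] [223 231  21   7] [ 0.425 -0.073  0.   ]
```

View pics/scene_crop.png

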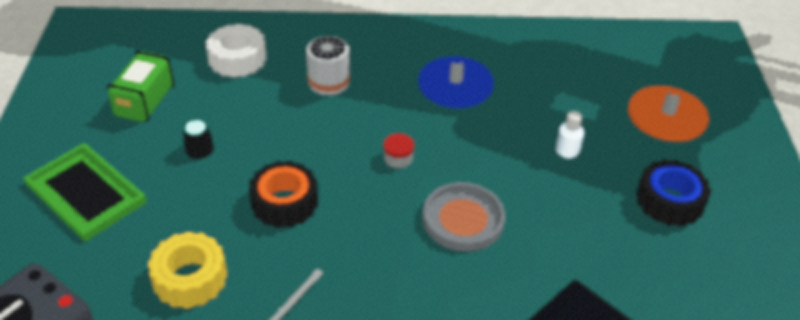

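View pics/side_crop.png

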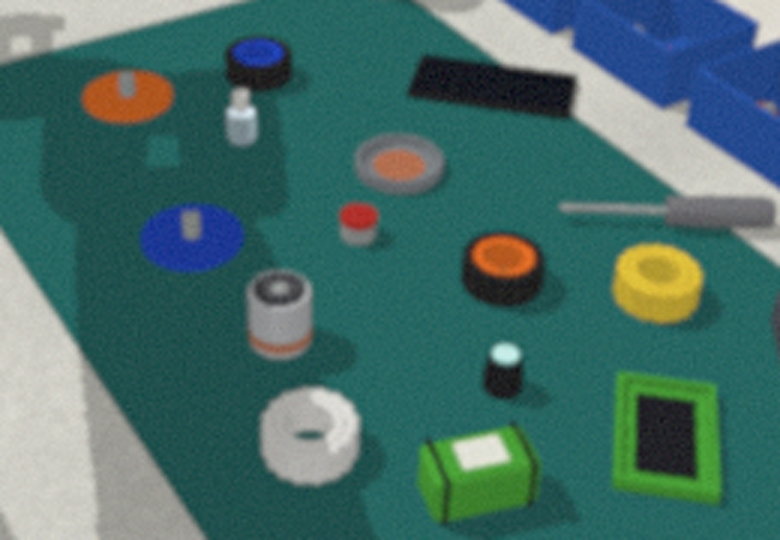

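```bash
python3 - <<'E'
from h import *
items=[("wheel_blue",(105,100,50),(132,255,255),.026,(385,195,430,235),(210,125,245,150)),
("wheel_orange",(3,120,90),(18,255,255),.026,(190,195,235,230),(290,190,330,220)),
("post_blue",(105,100,50),(132,255,255),.006,(270,140,330,180),(180,180,230,215)),
("post_orange",(3,100,80),(18,255,255),.006,(375,155,435,195),(160,138,205,165)),
("cupdisc",(3,60,90),(18,255,255),.004,(280,205,330,250),(255,160,295,190)),
("tray",(45,120,60),(75,255,255),.008,(75,185,150,245),(335,235,390,295)),
("batt",(45,120,60),(75,255,255),.019,(115,140,165,185),(270,255,325,300)),
("label",(0,0,175),(180,70,255),.038,(125,140,160,170),(282,262,318,282)),
("loupetop",(70,0,150),(110,120,255),.030,(158,175,180,192),(298,230,318,242)),
("tin",(0,140,70),(5,255,255),.020,(258,180,280,200),(250,183,270,200)),
("blowerband",(3,50,80),(18,200,230),.004,(220,155,248,170),(218,226,248,240)),
("blowertop",(0,0,0),(180,110,95),.046,(222,136,246,148),(221,208,246,222))]
cs={n:dict(np.load(n+"0.npz")) for n in("scene","side")}
for it in items:
    for n,roi in(("scene",it[4]),("side",it[5])):
        c=cs[n];B=blobs(c,it[1],it[2],roi)
        if not B: print(it[0],n,"none");continue
        b=max(B,key=lambda b:b[0])
        cn=cv2.findContours(b[3],cv2.RETR_EXTERNAL,cv2.CHAIN_APPROX_NONE)[0][0]
        h=cv2.convexHull(cn)
        e=cv2.fitEllipse(h) if len(h)>=5 else (tuple(b[1]),)
        p=onplane(c,*e[0],it[3])
        print(it[0],n,b[0],np.round(e[0],1),p.round(4)[:2], onplane(c,*b[1],it[3]).round(4)[:2])
        if it[0] in("tray","label","batt"):
            hp=np.array([onplane(c,*q[0],it[3])[:2] for q in h],np.float32)
            r=cv2.minAreaRect(hp);print("   rect",np.round(r[0],4),np.round(r[1],4),round(r[2],1))
E
```

```text
wheel_blue scene 438 [407.8 211.5] [0.5908 0.2593] [0.5907 0.2594]
wheel_blue side 154 [225.5 137.3] [0.5879 0.2611] [0.5878 0.2604]
wheel_orange scene 404 [211.  212.2] [ 0.6042 -0.0981] [ 0.6038 -0.0982]
wheel_orange side 265 [307.5 205. ] [ 0.6013 -0.0973] [ 0.6012 -0.0975]
post_blue scene 742 [297.4 160.5] [0.4302 0.0661] [0.4314 0.0661]
post_blue side 581 [203.5 198.8] [0.4226 0.0649] [0.4221 0.0634]
post_orange scene 837 [403.7 176.3] [0.4726 0.2815] [0.4739 0.281 ]
post_orange side 390 [182.1 151.9] [0.4651 0.2813] [0.464  0.2786]
cupdisc scene 369 [301.3 228.3] [0.6184 0.0661] [0.6184 0.0659]
cupdisc side 144 [272.6 174.7] [0.6183 0.0688] [0.6185 0.0691]
tray scene 1137 [111.1 216. ] [ 0.6031 -0.284 ] [ 0.6015 -0.2826]
   rect [ 0.5985 -0.2838] [0.1109 0.0708] 47.8
tray side 976 [361.5 266.1] [ 0.5912 -0.2889] [ 0.5923 -0.2888]
   rect [ 0.5951 -0.2852] [0.1118 0.0701] 48.0
batt scene 643 [140.  162.8] [ 0.4639 -0.259 ] [ 0.4684 -0.2569]
   rect [ 0.4616 -0.2589] [0.0615 0.1028] 75.0
batt side 835 [298.8 277.1] [ 0.4619 -0.2563] [ 0.4584 -0.2611]
   rect [ 0.463  -0.2566] [0.0659 0.0817] 74.4
label scene 109 [138.7 155.1] [ 0.4624 -0.2587] [ 0.463  -0.2585]
   rect [ 0.4627 -0.2584] [0.0221 0.0313] 68.2
label side 162 [299.8 270.5] [ 0.4616 -0.2575] [ 0.4619 -0.2572]
   rect [ 0.4622 -0.2571] [0.0238 0.0313] 75.1
loupetop scene 61 [167.2 183.1] [ 0.5345 -0.1893] [ 0.5342 -0.1891]
loupetop side 53 [308.2 237.3] [ 0.5352 -0.1868] [ 0.5353 -0.1867]
tin scene 135 [268.9 192.3] [0.5429 0.0062] [0.5428 0.0062]
tin side 73 [259.2 191.7] [0.5391 0.0068] [0.539  0.0072]
blowerband scene 69 [233.7 160.1] [ 0.4311 -0.0691] [ 0.4392 -0.0684]
blowerband side 65 [232.9 231.9] [ 0.4259 -0.0687] [ 0.4224 -0.0769]
blowertop scene 111 [233.6 142.3] [ 0.4239 -0.0685] [ 0.4242 -0.0683]
blowertop side 100 [231.1 215.1] [ 0.4261 -0.0623] [ 0.4261 -0.0647]
```

```bash
cat >> h.py <<'E'
def pose(s=None):
    s=s or robot.get_state(); return np.array(s["position"]),R.from_euler("xyz",s["tool_rot"])
def plan(p,yaw,n,zrot=None):
    "rows (units) for n equal steps from the measured pose to TCP p, pointing down at yaw"
    p0,R0=pose();R1=R.from_euler("xyz",[np.pi,0,yaw]);rv=(R0.inv()*R1).as_rotvec()
    for i in range(n):
        Ri=R0*R.from_rotvec(rv*i/n)
        print(np.round(np.r_[Ri.inv().apply((np.array(p)-p0)/n)/.05,rv/n/.08],2).tolist())
def wrist(name):
    p,Rt=pose();c=robot.capture("wrist")
    cv2.imwrite("pics/%s.png"%name,cv2.cvtColor(c["frame"],cv2.COLOR_RGB2BGR))
    T=np.eye(4);T[:3,:3]=Rt.as_matrix();T[:3,3]=p
    c["Twc"]=T@c["T_tool_cam"];return c
def wplane(c,u,v,z):
    K=c["K"];a=np.array([u-K[0,2],v-K[1,2]]);r=np.hypot(*a);th=r/K[0,0]
    d=np.array([np.sin(th)*a[0]/max(r,1e-9),-np.sin(th)*a[1]/max(r,1e-9),-np.cos(th)])
    M=c["Twc"];d=M[:3,:3]@d;o=M[:3,3];return (o+d*(z-o[2])/d[2])
def wproj(c,p):
    M=c["Twc"];q=M[:3,:3].T@(np.asarray(p)-M[:3,3]);th=np.arctan2(np.hypot(q[0],q[1]),-q[2]);h=np.hypot(q[0],q[1]);K=c["K"]
    return np.array([K[0,2]+K[0,0]*th*q[0]/h,K[1,2]-K[0,0]*th*q[1]/h])
def hullc(m):
    cn=max(cv2.findContours(m,cv2.RETR_EXTERNAL,cv2.CHAIN_APPROX_NONE)[0],key=len);return cv2.convexHull(cn)
E
python3 - <<'E'
from h import *
plan((.589,.26,.15),np.pi,15)
c=dict(np.load("scene0.npz"))
print("bottle",onplane(c,355,196,0),"yellow",onplane(c,163,250,.026),"white",onplane(c,188,142,.026))
E
```

```text
[-0.6, -0.29, 0.09, -0.0, -0.0, -0.32]
[-0.59, -0.3, 0.09, -0.0, -0.0, -0.32]
[-0.58, -0.32, 0.09, -0.0, -0.0, -0.32]
[-0.58, -0.33, 0.09, -0.0, -0.0, -0.32]
[-0.57, -0.34, 0.09, -0.0, -0.0, -0.32]
[-0.56, -0.36, 0.09, -0.0, -0.0, -0.32]
[-0.55, -0.37, 0.09, -0.0, -0.0, -0.32]
[-0.54, -0.39, 0.09, -0.0, -0.0, -0.32]
[-0.53, -0.4, 0.09, -0.0, -0.0, -0.32]
[-0.52, -0.41, 0.09, -0.0, -0.0, -0.32]
[-0.51, -0.43, 0.09, -0.0, -0.0, -0.32]
[-0.5, -0.44, 0.09, -0.0, -0.0, -0.32]
[-0.49, -0.45, 0.09, -0.0, -0.0, -0.32]
[-0.47, -0.46, 0.09, -0.0, -0.0, -0.32]
[-0.46, -0.48, 0.09, -0.0, -0.0, -0.32]
bottle [0.52731348 0.17596494 0.        ] yellow [ 0.69290461 -0.16910186  0.026     ] white [ 0.40051942 -0.16849718  0.026     ]
```

Candidates in the scene view:
- **Orange wheel:** black tyre with orange hub at (212,216). Look-alikes are the yellow ring (164,255), the white ring (188,146), the orange stand (404,176) and the copper cup disc (301,228).
- **Blue wheel:** black tyre with blue hub at (407,216). The blue stand is at (298,161).
- **Battery:** green block at (140,163). The green tray is at (112,216).
- **Blower:** (234,152). The white ring, the bottle (355,187) and the loupe (168,189) are nearby.

The crops confirm these choices. I'll start with the blue wheel.

```bash
python3 -m pendant '[-0.6,-0.29,0.09,0,0,-0.32,-0.59,-0.3,0.09,0,0,-0.32,-0.58,-0.32,0.09,0,0,-0.32,-0.58,-0.33,0.09,0,0,-0.32,-0.57,-0.34,0.09,0,0,-0.32]' -1
python3 -m pendant '[-0.56,-0.36,0.09,0,0,-0.32,-0.55,-0.37,0.09,0,0,-0.32,-0.54,-0.39,0.09,0,0,-0.32,-0.53,-0.4,0.09,0,0,-0.32,-0.52,-0.41,0.09,0,0,-0.32]'
python3 -m pendant '[-0.51,-0.43,0.09,0,0,-0.32,-0.5,-0.44,0.09,0,0,-0.32,-0.49,-0.45,0.09,0,0,-0.32,-0.47,-0.46,0.09,0,0,-0.32,-0.46,-0.48,0.09,0,0,-0.32]'
python3 -m pendant '[0,0,0,0,0,0]'
python3 - <<'E'
from h import *
c=wrist("w1")
np.savez("w1.npz",**c)
print(wproj(c,(.589,.26,.026)),wproj(c,(.469,.281,.006)))
E
```

```text
clock: 0.88
position: [0.3646, 0.5033, 0.196]
tool_rot: [-3.142, 0.0, 2.889]
ft_force: [0.2, 0.0, 0.4]
finger_gap: 0.0928
clock: 1.5
position: [0.4775, 0.3816, 0.1735]
tool_rot: [3.142, 0.0, 3.017]
ft_force: [-0.0, 0.4, -0.1]
finger_gap: 0.093
clock: 2.12
position: [0.5903, 0.2597, 0.1509]
tool_rot: [-3.142, -0.0, -3.139]
ft_force: [0.3, -0.1, -0.7]
finger_gap: 0.0927
clock: 2.25
position: [0.5905, 0.2591, 0.1504]
tool_rot: [-3.141, -0.001, -3.141]
ft_force: [-0.7, -0.2, 0.5]
finger_gap: 0.0926
[260.3283782  180.42433673] [280.88540709  62.82142319]
```

View pics/w1.png

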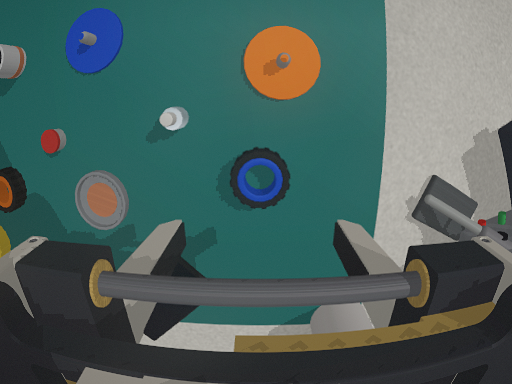

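The blue wheel is centred at about (260,178). The orange stand is at (282,62), the bottle at (173,118), the blue stand at (95,40) and the cup at (102,200). I'll measure them all from this view.

```bash
cat >> h.py <<'E'
def wmeas(c,lo,hi,roi,z):
    b=max(blobs(c,lo,hi,roi),key=lambda b:b[0]);h=hullc(b[3])
    w=np.array([wplane(c,*q[0],z)[:2] for q in h],np.float32)
    (cc,r)=cv2.minEnclosingCircle(w);e=cv2.fitEllipse(w);rr=cv2.minAreaRect(w)
    print(b[0],b[1],"circ",np.round(cc,4),round(r,4),"ell",np.round(e[0],4),np.round(e[1],3),"rect",np.round(rr[0],4),np.round(rr[1],3),round(rr[2],1))
BL=((105,100,40),(132,255,255));OR=((3,120,90),(18,255,255));CU=((3,50,80),(18,255,255));GR=((45,120,50),(75,255,255))
E
python3 - <<'E'
from h import *
c=dict(np.load("w1.npz"))
wmeas(c,*BL,(220,140,300,215),.026)
wmeas(c,*OR,(235,20,330,105),.006)
wmeas(c,*BL,(60,5,130,80),.006)
wmeas(c,*CU,(70,170,135,235),.004)
E
```

```text
1083 [259.5 180.9] circ [0.5885 0.2591] 0.0235 ell [0.5884 0.2591] [0.046 0.047] rect [0.5884 0.2591] [0.045 0.046] 0.1
4264 [281.6  62.4] circ [0.4677 0.2823] 0.04 ell [0.4676 0.2822] [0.079 0.079] rect [0.4679 0.2825] [0.079 0.079] 0.9
2749 [94.2 40.3] circ [0.4258 0.067 ] 0.041 ell [0.4256 0.0669] [0.079 0.082] rect [0.4251 0.0671] [0.081 0.078] 82.0
806 [101.5 199.4] circ [0.618  0.0651] 0.0223 ell [0.6181 0.0652] [0.044 0.044] rect [0.6184 0.0653] [0.044 0.043] 89.7
```

```bash
python3 -m pendant '[0.04,0,0.6,0,0,0,0,0,0.6,0,0,0,0,0,0.6,0,0,0,0,0,0.6,0,0,0,0,0,0.5,0,0,0]'
python3 -m pendant '[0,0,0,0,0,0,0,0,0,0,0,0,0,0,0,0,0,0,0,0,0,0,0,0,0,0,0,0,0,0]' 1 20
```

```text
clock: 2.92
position: [0.5869, 0.2615, 0.0052]
tool_rot: [3.141, -0.0, -3.139]
ft_force: [-0.2, 0.3, 0.4]
finger_gap: 0.0926
clock: 3.55
position: [0.5881, 0.2608, 0.0073]
tool_rot: [3.141, 0.001, -3.139]
ft_force: [-1.3, 1.2, 7.7]
finger_gap: 0.0598
```

```bash
python3 -m pendant '[0,0,-0.3,0,0,0,0,0,-0.5,0,0,0,0,0,-0.5,0,0,0,0,0,-0.4,0,0,0,0,0,0,0,0,0]' 
python3 -m pendant '[0.4,-0.48,0,0,0,0,0.4,-0.48,0,0,0,0,0.4,-0.48,0,0,0,0,0.4,-0.48,0,0,0,0,0.4,-0.48,0,0,0,0]' 
python3 -m pendant '[0.4,-0.48,0,0,0,0,0.4,-0.48,0,0,0,0,0.4,-0.48,0,0,0,0,0,0,0,0,0,0]' 
python3 - <<'E'
from h import *
c=wrist("w2"); np.savez("w2.npz",**c); print(pose()[0])
wmeas(c,*BL,(150,130,350,260),.10)
plan((.4257,.0668,pose()[0][2]),np.pi,1)
E
```

```text
clock: 4.18
position: [0.5884, 0.2609, 0.0932]
tool_rot: [3.141, 0.003, -3.139]
ft_force: [-0.1, -0.4, -0.2]
finger_gap: 0.0596
clock: 4.8
position: [0.4868, 0.1396, 0.09]
tool_rot: [-3.141, -0.001, -3.139]
ft_force: [0.1, -0.1, -0.2]
finger_gap: 0.06
clock: 5.3
position: [0.4271, 0.0673, 0.0904]
tool_rot: [-3.141, -0.0, -3.141]
ft_force: [1.2, 0.3, -1.8]
finger_gap: 0.0601
[0.42781116 0.06790418 0.09064814]
3429 [257.3 173. ] circ [0.3969 0.0662] 0.0249 ell [0.3971 0.0663] [0.049 0.05 ] rect [0.389  0.0661] [0.033 0.049] 0.8
[0.04, -0.02, 0.0, 0.0, -0.0, 0.01]
```

View pics/w2.png

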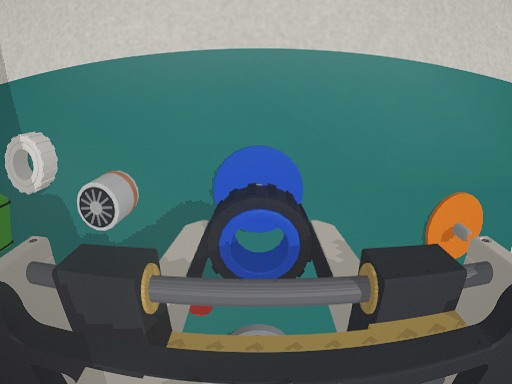

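```bash
python3 -m pendant '[0.03,-0.02,0.4,0,0,0,0,0,0.4,0,0,0,0,0,0.4,0,0,0,0,0,0.24,0,0,0,0,0,0.05,0,0,0]'
python3 -m pendant '[0,0,0.03,0,0,0,0,0,0,0,0,0]'
```

```text
clock: 5.98
position: [0.4261, 0.0675, 0.0153]
tool_rot: [-3.141, -0.002, -3.139]
ft_force: [1.0, -0.0, -0.5]
finger_gap: 0.0598
clock: 6.22
position: [0.4269, 0.0673, 0.0156]
tool_rot: [3.142, 0.001, -3.139]
ft_force: [-1.4, -0.2, -0.9]
finger_gap: 0.0597
```

```bash
python3 -m pendant '[0,0,0.03,0,0,0,0,0,0,0,0,0]'
python3 -m pendant '[0,0,0.02,0,0,0,0,0,0,0,0,0]'
```

```text
clock: 6.48
position: [0.4267, 0.0673, 0.0138]
tool_rot: [3.142, 0.0, -3.139]
ft_force: [-1.0, 1.0, -0.6]
finger_gap: 0.0597
clock: 6.72
position: [0.4268, 0.0673, 0.0132]
tool_rot: [3.142, 0.0, -3.139]
ft_force: [-3.4, -0.6, 7.2]
finger_gap: 0.0599
```

```bash
python3 -m pendant '[0,0,0,0,0,0,0,0,0,0,0,0,0,0,0,0,0,0,0,0,0,0,0,0]' -1
python3 -m pendant '[0,0,-0.3,0,0,0,0,0,-0.6,0,0,0,0,0,-0.7,0,0,0,0,0,-0.7,0,0,0,0,0,-0.5,0,0,0]'
python3 - <<'E'
from h import *
c=wrist("w3"); np.savez("w3.npz",**c); print(pose()[0])
wmeas(c,*BL,(200,90,320,260),.032)
plan((.603,-.098,.15),np.pi,8)
E
```

```text
clock: 7.22
position: [0.4266, 0.0673, 0.0126]
tool_rot: [-3.142, -0.0, -3.139]
ft_force: [0.3, -0.6, 0.1]
finger_gap: 0.0921
clock: 7.85
position: [0.4269, 0.0673, 0.1555]
tool_rot: [3.141, 0.002, -3.139]
ft_force: [-0.5, -0.3, -0.5]
finger_gap: 0.0927
[0.42768919 0.06734834 0.15839732]
1447 [259.1 182.1] circ [0.4269 0.067 ] 0.0235 ell [0.4269 0.067 ] [0.046 0.047] rect [0.4265 0.0669] [0.046 0.046] 0.2
[-0.44, -0.41, 0.02, 0.0, 0.01, 0.0]
[-0.44, -0.41, 0.02, 0.0, 0.01, 0.0]
[-0.44, -0.41, 0.02, 0.0, 0.01, 0.0]
[-0.44, -0.41, 0.02, 0.0, 0.01, 0.0]
[-0.44, -0.41, 0.02, 0.0, 0.01, 0.0]
[-0.44, -0.41, 0.02, 0.0, 0.01, 0.0]
[-0.44, -0.41, 0.02, 0.0, 0.01, 0.0]
[-0.44, -0.41, 0.02, 0.0, 0.01, 0.0]
```

View pics/w3.png

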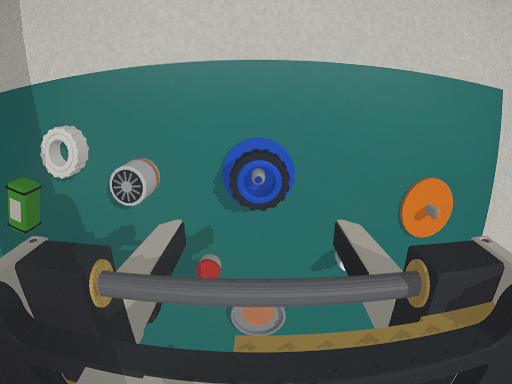

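The blue wheel is at (258,178), with the post showing through its hole. The ring centre fits (0.427,0.067), within about 1 mm of the stand. The orange wheel is next.

```bash
python3 -m pendant '[-0.44,-0.41,0.02,0,0,0,-0.44,-0.41,0.02,0,0,0,-0.44,-0.41,0.02,0,0,0,-0.44,-0.41,0.02,0,0,0,-0.44,-0.41,0.02,0,0,0]'
python3 -m pendant '[-0.44,-0.41,0.02,0,0,0,-0.44,-0.41,0.02,0,0,0,-0.44,-0.41,0.02,0,0,0,0,0,0,0,0,0]'
python3 - <<'E'
from h import *
c=wrist("w4"); np.savez("w4.npz",**c); print(pose()[0])
wmeas(c,*OR,(210,130,310,230),.026)
E
```

```text
clock: 8.52
position: [0.5375, -0.0358, 0.1483]
tool_rot: [-3.142, 0.0, -3.139]
ft_force: [-0.0, 0.4, -0.0]
finger_gap: 0.0934
clock: 9.02
position: [0.6037, -0.0974, 0.1447]
tool_rot: [3.142, -0.001, -3.141]
ft_force: [-0.3, 0.9, 0.2]
finger_gap: 0.0932
[ 0.60302346 -0.09664392  0.1447636 ]
1113 [257.9 182.7] circ [ 0.6018 -0.0987] 0.0233 ell [ 0.602  -0.0988] [0.046 0.046] rect [ 0.6017 -0.0988] [0.045 0.046] 0.1
```

View pics/w4.png

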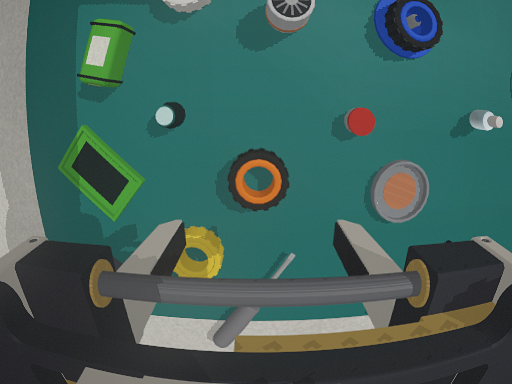

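```bash
python3 -m pendant '[0.02,-0.03,0.6,0,0,0,0,0,0.6,0,0,0,0,0,0.6,0,0,0,0,0,0.57,0,0,0,0,0,0.4,0,0,0]'
python3 -m pendant '[0,0,0,0,0,0,0,0,0,0,0,0,0,0,0,0,0,0,0,0,0,0,0,0,0,0,0,0,0,0]' 1 20
python3 -m pendant '[0,0,-0.3,0,0,0,0,0,-0.5,0,0,0,0,0,-0.5,0,0,0,0,0,-0.4,0,0,0,0,0,0,0,0,0]'
python3 - <<'E'
from h import *
plan((.4676,.2822,pose()[0][2]),np.pi,10)
E
```

```text
clock: 9.7
position: [0.6014, -0.0972, 0.0054]
tool_rot: [3.141, -0.0, -3.139]
ft_force: [1.0, 0.2, 0.1]
finger_gap: 0.0928
clock: 10.32
position: [0.6024, -0.0979, 0.007]
tool_rot: [-3.141, 0.001, -3.139]
ft_force: [-1.2, 1.5, 6.5]
finger_gap: 0.0604
clock: 10.95
position: [0.6027, -0.098, 0.0931]
tool_rot: [-3.141, 0.003, -3.139]
ft_force: [0.6, -0.7, -0.5]
finger_gap: 0.0603
[0.27, 0.76, -0.0, -0.0, 0.0, 0.0]
[0.27, 0.76, -0.0, -0.0, 0.0, 0.0]
[0.27, 0.76, -0.0, -0.0, 0.0, 0.0]
[0.27, 0.76, -0.0, -0.0, 0.0, 0.0]
[0.27, 0.76, -0.0, -0.0, 0.0, 0.0]
[0.27, 0.76, -0.0, -0.0, 0.0, 0.0]
[0.27, 0.76, -0.0, -0.0, 0.0, 0.0]
[0.27, 0.76, -0.0, -0.0, 0.0, 0.0]
[0.27, 0.76, -0.0, -0.0, 0.0, 0.0]
[0.27, 0.76, -0.0, -0.0, 0.0, 0.0]
```

```bash
python3 -m pendant '[0.27,0.76,0,0,0,0,0.27,0.76,0,0,0,0,0.27,0.76,0,0,0,0,0.27,0.76,0,0,0,0,0.27,0.76,0,0,0,0]'
python3 -m pendant '[0.27,0.76,0,0,0,0,0.27,0.76,0,0,0,0,0.27,0.76,0,0,0,0,0.27,0.76,0,0,0,0,0.27,0.76,0,0,0,0]'
python3 -m pendant '[0,0,0,0,0,0]'
python3 - <<'E'
from h import *
c=wrist("w5"); np.savez("w5.npz",**c); print(pose()[0])
plan((.4676,.2822,.0205),np.pi,1)
E
```

```text
clock: 11.58
position: [0.533, 0.093, 0.09]
tool_rot: [-3.141, -0.001, -3.14]
ft_force: [0.9, -0.6, -0.1]
finger_gap: 0.0604
clock: 12.2
position: [0.4652, 0.2828, 0.0901]
tool_rot: [-3.141, -0.001, -3.139]
ft_force: [0.7, 0.2, -0.4]
finger_gap: 0.0605
clock: 12.32
position: [0.4649, 0.2835, 0.0901]
tool_rot: [-3.141, -0.001, -3.137]
ft_force: [0.1, -0.0, -1.1]
finger_gap: 0.0602
[0.46539195 0.28240007 0.09011641]
[-0.05, -0.0, 1.39, -0.01, -0.02, 0.05]
```

View pics/w5.png

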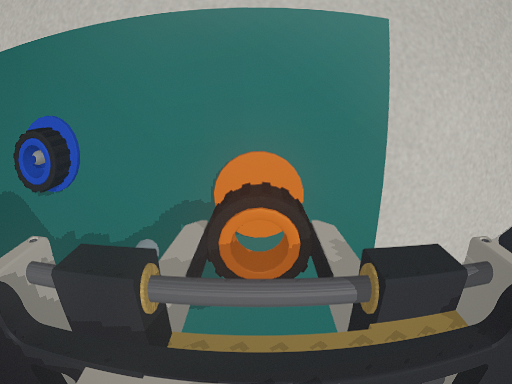

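```bash
python3 -m pendant '[-0.05,0,0.4,0,0,0,0,0,0.4,0,0,0,0,0,0.4,0,0,0,0,0,0.24,0,0,0,0,0,0.05,0,0,0]'
python3 -m pendant '[0,0,0.03,0,0,0,0,0,0.01,0,0,0]'
```

```text
clock: 13.0
position: [0.4683, 0.2815, 0.0156]
tool_rot: [-3.141, -0.001, -3.14]
ft_force: [-0.3, 0.0, -1.1]
finger_gap: 0.0603
clock: 13.25
position: [0.469, 0.2821, 0.0152]
tool_rot: [3.141, 0.001, -3.139]
ft_force: [-0.9, -0.5, -0.3]
finger_gap: 0.0604
```

```bash
python3 -m pendant '[0,0,0.02,0,0,0,0,0,0.01,0,0,0]'
python3 -m pendant '[0,0,0.02,0,0,0,0,0,0,0,0,0]'
```

```text
clock: 13.5
position: [0.4687, 0.2819, 0.0133]
tool_rot: [3.141, 0.0, -3.139]
ft_force: [-0.4, 0.5, -1.1]
finger_gap: 0.0603
clock: 13.75
position: [0.4688, 0.2819, 0.013]
tool_rot: [3.142, 0.0, -3.139]
ft_force: [-5.3, -2.3, 10.8]
finger_gap: 0.0603
```

```bash
python3 -m pendant '[0,0,0,0,0,0,0,0,0,0,0,0,0,0,0,0,0,0,0,0,0,0,0,0]' -1
python3 -m pendant '[0,0,-0.3,0,0,0,0,0,-0.6,0,0,0,0,0,-0.7,0,0,0,0,0,-0.7,0,0,0,0,0,-0.5,0,0,0]'
python3 - <<'E'
from h import *
c=wrist("w6"); np.savez("w6.npz",**c); print(pose()[0])
wmeas(c,*OR,(200,90,320,260),.032)
# battery: long axis -15deg, jaw (tool y) along 75deg
plan((.4622,-.2578,.17),np.deg2rad(165),14)
E
```

```text
clock: 14.25
position: [0.4686, 0.2818, 0.0121]
tool_rot: [-3.142, -0.0, -3.139]
ft_force: [0.1, -0.3, 0.3]
finger_gap: 0.092
clock: 14.88
position: [0.4689, 0.282, 0.1551]
tool_rot: [3.141, 0.002, -3.139]
ft_force: [0.2, 0.1, -0.8]
finger_gap: 0.093
[0.46969198 0.28242895 0.15820071]
1421 [258.8 181.2] circ [0.4684 0.2817] 0.0233 ell [0.4682 0.2817] [0.046 0.046] rect [0.4679 0.2817] [0.045 0.046] 0.2
[0.01, -0.77, -0.02, 0.0, 0.0, 0.24]
[-0.0, -0.77, -0.02, 0.0, 0.0, 0.24]
[-0.02, -0.77, -0.02, 0.0, 0.0, 0.24]
[-0.03, -0.77, -0.02, 0.0, 0.0, 0.24]
[-0.05, -0.77, -0.02, 0.0, 0.0, 0.24]
[-0.06, -0.77, -0.02, 0.0, 0.0, 0.24]
[-0.07, -0.77, -0.02, 0.0, 0.0, 0.24]
[-0.09, -0.77, -0.02, 0.0, 0.0, 0.24]
[-0.1, -0.76, -0.02, 0.0, 0.0, 0.24]
[-0.12, -0.76, -0.02, 0.0, 0.0, 0.24]
[-0.13, -0.76, -0.02, 0.0, 0.0, 0.24]
[-0.15, -0.76, -0.02, 0.0, 0.0, 0.24]
[-0.16, -0.75, -0.02, 0.0, 0.0, 0.24]
[-0.18, -0.75, -0.02, 0.0, 0.0, 0.24]
```

View pics/w6.png

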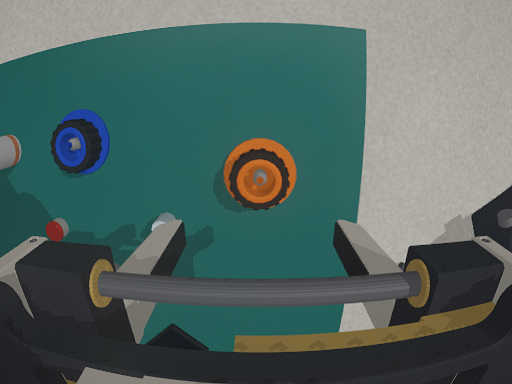

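The orange wheel is home at (260,178), with the post visible in its hole and a fitted centre of (0.468,0.282). The battery is next.

```bash
python3 -m pendant '[0.01,-0.77,-0.02,0,0,0.24,0,-0.77,-0.02,0,0,0.24,-0.02,-0.77,-0.02,0,0,0.24,-0.03,-0.77,-0.02,0,0,0.24,-0.05,-0.77,-0.02,0,0,0.24]'
python3 -m pendant '[-0.06,-0.77,-0.02,0,0,0.24,-0.07,-0.77,-0.02,0,0,0.24,-0.09,-0.77,-0.02,0,0,0.24,-0.1,-0.76,-0.02,0,0,0.24,-0.12,-0.76,-0.02,0,0,0.24]'
python3 -m pendant '[-0.13,-0.76,-0.02,0,0,0.24,-0.15,-0.76,-0.02,0,0,0.24,-0.16,-0.75,-0.02,0,0,0.24,-0.18,-0.75,-0.02,0,0,0.24,0,0,0,0,0,0]'
python3 - <<'E'
from h import *
c=wrist("w7"); np.savez("w7.npz",**c); print(pose()[0],pose()[1].as_euler("xyz",True))
wmeas(c,*GR,(200,100,330,250),.038)
E
```

```text
clock: 15.55
position: [0.466, 0.0881, 0.1578]
tool_rot: [3.141, 0.001, 3.047]
ft_force: [2.1, -0.8, 0.6]
finger_gap: 0.0929
clock: 16.18
position: [0.4625, -0.1048, 0.1629]
tool_rot: [-3.142, 0.001, 2.951]
ft_force: [-0.2, 0.8, -0.2]
finger_gap: 0.0932
clock: 16.8
position: [0.4599, -0.2596, 0.1665]
tool_rot: [-3.141, -0.0, 2.872]
ft_force: [0.1, 0.6, -0.1]
finger_gap: 0.0929
[ 0.4600243  -0.25834636  0.16636742] [ 1.79990453e+02 -8.01399106e-03  1.64633037e+02]
1168 [260.1 181.9] circ [ 0.4618 -0.2593] 0.0313 ell [ 0.4616 -0.2588] [0.061 0.062] rect [ 0.4625 -0.2594] [0.038 0.052] 74.6
```

View pics/w7.png

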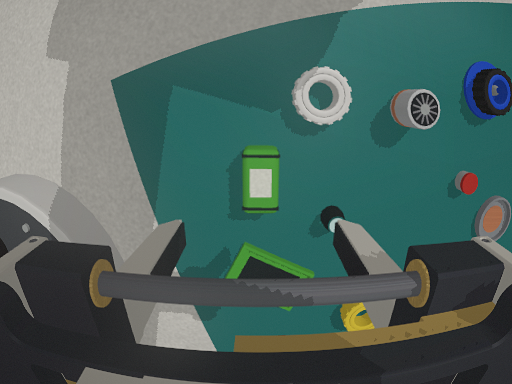

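```bash
python3 -m pendant '[-0.04,0.01,0.65,0,0,0,0,0,0.65,0,0,0,0,0,0.65,0,0,0,0,0,0.6,0,0,0,0,0,0.45,0,0,0]'
python3 -m pendant '[0,0,0,0,0,0,0,0,0,0,0,0,0,0,0,0,0,0,0,0,0,0,0,0,0,0,0,0,0,0]' 1 30
python3 -m pendant '[0,0,0,0,0,0]'
```

```text
clock: 17.48
position: [0.4622, -0.2565, 0.0152]
tool_rot: [3.141, -0.0, 2.876]
ft_force: [0.7, -0.4, 0.1]
finger_gap: 0.0932
clock: 18.1
position: [0.4624, -0.2578, 0.0165]
tool_rot: [-3.141, 0.0, 2.875]
ft_force: [0.1, 0.6, -0.6]
finger_gap: 0.0473
clock: 18.23
position: [0.4624, -0.2579, 0.0163]
tool_rot: [-3.141, 0.0, 2.875]
ft_force: [0.2, 2.5, 2.0]
finger_gap: 0.0377
```

```bash
python3 -m pendant '[0,0,-0.3,0,0,0,0,0,-0.5,0,0,0,0,0,-0.5,0,0,0,0,0,-0.5,0,0,0,0,0,0,0,0,0]'
python3 - <<'E'
from h import *
c=dict(np.load("w4.npz"))
wmeas(c,*GR,(50,115,155,230),.009)
m=blobs(c,(0,0,0),(180,255,60),(70,130,140,210))
b=max(m,key=lambda b:b[0]);h=hullc(b[3]);r=cv2.minAreaRect(np.array([wplane(c,*q[0],.004)[:2] for q in h],np.float32));print(b[0],r)
print(robot.get_state()["joint_positions"])
plan((.597,-.2845,pose()[0][2]),np.deg2rad(228),15)
E
```

```text
clock: 18.85
position: [0.4631, -0.2583, 0.1086]
tool_rot: [-3.141, 0.003, 2.875]
ft_force: [0.0, -0.2, -3.3]
finger_gap: 0.0379
2619 [100.4 172.5] circ [ 0.5966 -0.2846] 0.0606 ell [ 0.5959 -0.2827] [0.095 0.128] rect [ 0.5956 -0.2845] [0.102 0.071] 47.8
1617 ((0.5966774225234985, -0.2865101099014282), (0.07157010585069656, 0.03965557739138603), 47.936058044433594)
[-5.56841860e-01 -1.53556356e-01  1.88734144e+00 -1.11816442e-05
  1.40419037e+00 -1.86099126e+00]
[-0.18, 0.01, 0.0, -0.0, 0.0, -0.92]
[-0.18, -0.0, 0.0, -0.0, 0.0, -0.92]
[-0.18, -0.01, 0.0, -0.0, 0.0, -0.92]
[-0.18, -0.03, 0.0, -0.0, 0.0, -0.92]
[-0.18, -0.04, 0.0, -0.0, 0.0, -0.92]
[-0.17, -0.05, 0.0, -0.0, 0.0, -0.92]
[-0.17, -0.07, 0.0, -0.0, 0.0, -0.92]
[-0.16, -0.08, 0.0, -0.0, 0.0, -0.92]
[-0.16, -0.09, 0.0, -0.0, 0.0, -0.92]
[-0.15, -0.1, 0.0, -0.0, 0.0, -0.92]
[-0.14, -0.11, 0.0, -0.0, 0.0, -0.92]
[-0.13, -0.12, 0.0, -0.0, 0.0, -0.92]
[-0.13, -0.13, 0.0, -0.0, 0.0, -0.92]
[-0.12, -0.14, 0.0, -0.0, 0.0, -0.92]
[-0.1, -0.15, 0.0, -0.0, 0.0, -0.92]
```

```bash
python3 - <<'E'
from h import *
p0,R0=pose();n=25;p=np.array([.5967,-.285,p0[2]]);t=np.deg2rad(-117)+np.deg2rad(165)-R0.as_euler("xyz")[2]
print(t/n/.08)
for i in range(n):
    Ri=R.from_euler("z",t*i/n)*R0
    print(np.round(Ri.inv().apply((p-p0)/n)/.05,2)[:2].tolist())
E
```

```text
-1.0185956659109783
[-0.11, 0.01]
[-0.11, 0.02]
[-0.11, 0.03]
[-0.1, 0.03]
[-0.1, 0.04]
[-0.1, 0.05]
[-0.09, 0.06]
[-0.09, 0.07]
[-0.08, 0.07]
[-0.08, 0.08]
[-0.07, 0.08]
[-0.06, 0.09]
[-0.05, 0.09]
[-0.05, 0.1]
[-0.04, 0.1]
[-0.03, 0.1]
[-0.02, 0.11]
[-0.01, 0.11]
[-0.0, 0.11]
[0.01, 0.11]
[0.01, 0.11]
[0.02, 0.11]
[0.03, 0.1]
[0.04, 0.1]
[0.05, 0.1]
```

```bash
python3 -m pendant '[-0.11,0.01,0,0,0,1,-0.11,0.02,0,0,0,1,-0.11,0.03,0,0,0,1,-0.1,0.03,0,0,0,1,-0.1,0.04,0,0,0,1]'
python3 -m pendant '[-0.1,0.05,0,0,0,1,-0.09,0.06,0,0,0,1,-0.09,0.07,0,0,0,1,-0.08,0.07,0,0,0,1,-0.08,0.08,0,0,0,1]'
python3 -m pendant '[-0.07,0.08,0,0,0,1,-0.06,0.09,0,0,0,1,-0.05,0.09,0,0,0,1,-0.05,0.1,0,0,0,1,-0.04,0.1,0,0,0,1]'
python3 -m pendant '[-0.03,0.1,0,0,0,1,-0.02,0.11,0,0,0,1,-0.01,0.11,0,0,0,1,0,0.11,0,0,0,1,0.01,0.11,0,0,0,1]'
python3 -m pendant '[0.01,0.11,0,0,0,1,0.02,0.11,0,0,0,1,0.03,0.1,0,0,0,1,0.04,0.1,0,0,0,1,0.05,0.1,0,0,0,1]'
python3 -m pendant '[0,0,0,0,0,0.4,0,0,0,0,0,0]'
python3 - <<'E'
from h import *
c=wrist("w8"); np.savez("w8.npz",**c); print(pose()[0],pose()[1].as_euler("xyz",True),robot.get_state()["joint_positions"])
plan((.5967,-.285,.025),np.deg2rad(48),1)
E
```

```text
clock: 19.48
position: [0.489, -0.2626, 0.105]
tool_rot: [-3.141, -0.001, 2.472]
ft_force: [0.0, 0.1, -1.0]
finger_gap: 0.0377
clock: 20.1
position: [0.5163, -0.2676, 0.105]
tool_rot: [-3.141, -0.001, 2.072]
ft_force: [1.1, -0.5, -1.8]
finger_gap: 0.0379
clock: 20.72
position: [0.5426, -0.2727, 0.1049]
tool_rot: [-3.14, -0.001, 1.672]
ft_force: [1.1, 0.4, -2.6]
finger_gap: 0.0379
clock: 21.35
position: [0.5697, -0.2767, 0.1049]
tool_rot: [-3.14, -0.0, 1.272]
ft_force: [-0.8, 0.2, -2.3]
finger_gap: 0.0379
clock: 21.98
position: [0.5965, -0.2815, 0.1048]
tool_rot: [-3.14, 0.0, 0.872]
ft_force: [-0.1, 0.1, -1.9]
finger_gap: 0.0379
clock: 22.22
position: [0.5964, -0.2815, 0.1055]
tool_rot: [-3.141, 0.0, 0.844]
ft_force: [0.4, 0.4, -1.4]
finger_gap: 0.0377
[ 0.59648213 -0.28160364  0.10571327] [-1.79968370e+02  8.39979758e-03  4.83708759e+01] [-4.79750826e-01  1.34574929e-01  1.60605903e+00 -7.39173960e-06
  1.40152983e+00  2.46815742e-01]
[-0.05, 0.05, 1.61, -0.01, 0.0, 0.08]
```

View pics/w8.png

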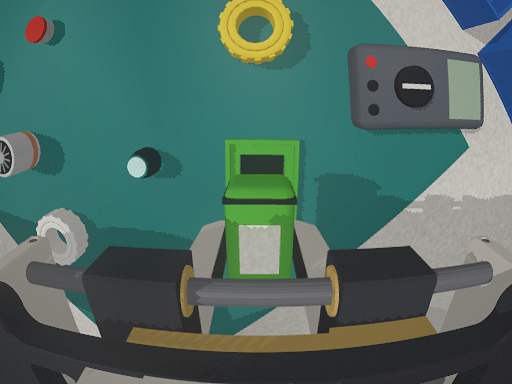

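```bash
python3 -m pendant '[-0.05,0.05,0.4,0,0,0.08,0,0,0.4,0,0,0,0,0,0.4,0,0,0,0,0,0.3,0,0,0,0,0,0.08,0,0,0]'
python3 -m pendant '[0,0,0.04,0,0,0,0,0,0.01,0,0,0,0,0,0,0,0,0]'
python3 - <<'E'
from h import *
c=wrist("w9")
E
```

```text
clock: 22.9
position: [0.5965, -0.2849, 0.0256]
tool_rot: [-3.14, 0.0, 0.837]
ft_force: [-0.2, -0.4, -2.2]
finger_gap: 0.0378
clock: 23.28
position: [0.5972, -0.2853, 0.0252]
tool_rot: [3.141, -0.0, 0.837]
ft_force: [-0.1, 0.2, -2.1]
finger_gap: 0.0373
```

View pics/w9.png

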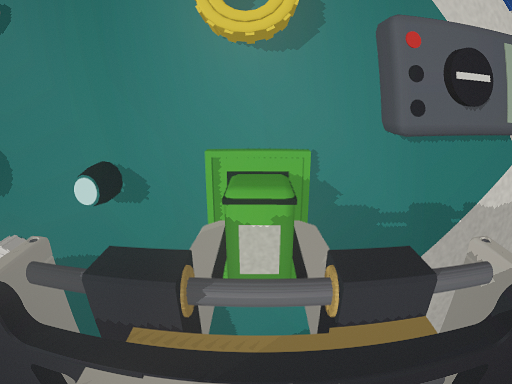

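```bash
python3 -m pendant '[0,0,0.04,0,0,0,0,0,0.02,0,0,0,0,0,0,0,0,0]'
python3 -m pendant '[0,0,0.02,0,0,0,0,0,0.01,0,0,0,0,0,0,0,0,0]'
```

```text
clock: 23.7
position: [0.5969, -0.2852, 0.0215]
tool_rot: [-3.141, 0.0, 0.837]
ft_force: [-0.1, -0.5, -1.9]
finger_gap: 0.0379
clock: 24.08
position: [0.597, -0.2852, 0.0203]
tool_rot: [3.142, 0.0, 0.837]
ft_force: [-0.4, 0.9, 1.3]
finger_gap: 0.0378
```

```bash
python3 -m pendant '[0,0,0.01,0,0,0,0,0,0,0,0,0]'
python3 -m pendant '[0,0,0,0,0,0,0,0,0,0,0,0,0,0,0,0,0,0,0,0,0,0,0,0]' -0.3
python3 -m pendant '[0,0,-0.3,0,0,0,0,0,-0.6,0,0,0,0,0,-0.6,0,0,0,0,0,-0.6,0,0,0,0,0,-0.5,0,0,0]' -1
python3 - <<'E'
from h import *
c=wrist("w10"); np.savez("w10.npz",**c); print(pose()[0])
wmeas(c,*GR,(170,100,350,230),.015)
print(wproj(c,(.5967,-.285,.042)))
E
```

```text
clock: 24.32
position: [0.597, -0.2852, 0.0203]
tool_rot: [3.142, 0.0, 0.837]
ft_force: [-4.3, 2.0, 6.2]
finger_gap: 0.0376
clock: 24.82
position: [0.597, -0.2852, 0.0196]
tool_rot: [-3.141, 0.0, 0.837]
ft_force: [0.3, 0.4, 0.2]
finger_gap: 0.0605
clock: 25.45
position: [0.5972, -0.2853, 0.1523]
tool_rot: [3.14, -0.0, 0.837]
ft_force: [-0.2, -0.7, 0.6]
finger_gap: 0.0929
[ 0.59802159 -0.28573454  0.1558512 ]
4624 [257.8 174.7] circ [ 0.5974 -0.2846] 0.0588 ell [ 0.5951 -0.287 ] [0.066 0.453] rect [ 0.5975 -0.2845] [0.099 0.066] 47.9
[257.61307696 186.32576606]
```

View pics/w10.png

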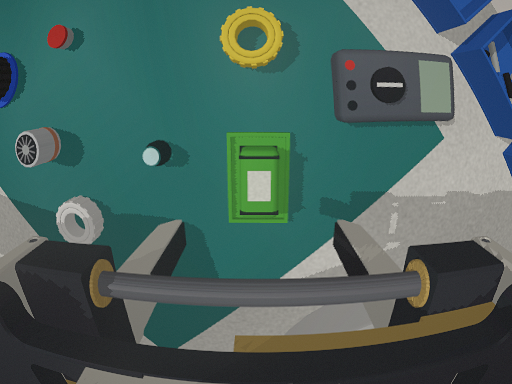

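```bash
python3 - <<'E'
from h import *
plan((.426,-.067,.17),np.deg2rad(90),10)
E
```

```text
[0.09, -0.55, -0.03, 0.01, 0.0, -0.92]
[0.13, -0.54, -0.03, 0.01, 0.0, -0.92]
[0.17, -0.53, -0.03, 0.01, 0.0, -0.92]
[0.21, -0.51, -0.03, 0.01, 0.0, -0.92]
[0.25, -0.5, -0.03, 0.01, 0.0, -0.92]
[0.28, -0.48, -0.03, 0.01, 0.0, -0.92]
[0.32, -0.46, -0.03, 0.01, 0.0, -0.92]
[0.35, -0.43, -0.03, 0.01, 0.0, -0.92]
[0.38, -0.4, -0.03, 0.01, 0.0, -0.92]
[0.41, -0.38, -0.03, 0.01, 0.0, -0.92]
```

```bash
python3 -m pendant '[0.09,-0.55,-0.03,0,0,-0.92,0.13,-0.54,-0.03,0,0,-0.92,0.17,-0.53,-0.03,0,0,-0.92,0.21,-0.51,-0.03,0,0,-0.92,0.25,-0.5,-0.03,0,0,-0.92]'
python3 -m pendant '[0.28,-0.48,-0.03,0,0,-0.92,0.32,-0.46,-0.03,0,0,-0.92,0.35,-0.43,-0.03,0,0,-0.92,0.38,-0.4,-0.03,0,0,-0.92,0.41,-0.38,-0.03,0,0,-0.92]'
python3 -m pendant '[0,0,0,0,0,0]'
python3 - <<'E'
from h import *
c=wrist("w11"); np.savez("w11.npz",**c); print(pose()[0],pose()[1].as_euler("xyz",True))
print(wproj(c,(.426,-.067,.046)))
f=cv2.imread("pics/w11.png");cv2.imwrite("pics/w11c.png",cv2.resize(f[110:250,190:330],None,fx=4,fy=4,interpolation=cv2.INTER_CUBIC))
E
```

```text
clock: 26.12
position: [0.51, -0.1757, 0.1578]
tool_rot: [3.141, -0.0, 1.207]
ft_force: [0.5, -0.2, -0.3]
finger_gap: 0.0928
clock: 26.75
position: [0.4234, -0.0668, 0.1653]
tool_rot: [3.141, 0.0, 1.575]
ft_force: [0.6, -0.3, 0.1]
finger_gap: 0.093
clock: 26.88
position: [0.4236, -0.0666, 0.1656]
tool_rot: [3.14, 0.0, 1.575]
ft_force: [0.4, -0.1, 0.2]
finger_gap: 0.0933
[ 0.42406975 -0.0672075   0.16546992] [1.79900735e+02 2.65017666e-02 9.01248021e+01]
[260.6353486  183.56650551]
```

View pics/w11.png

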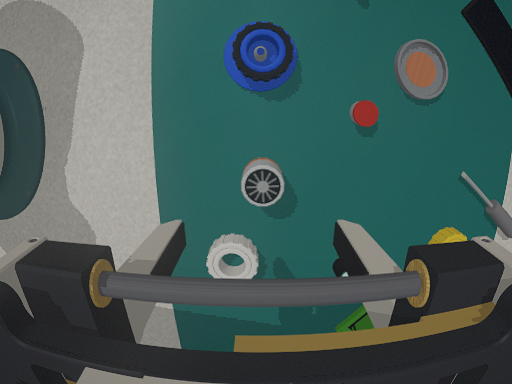

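View pics/w11c.png

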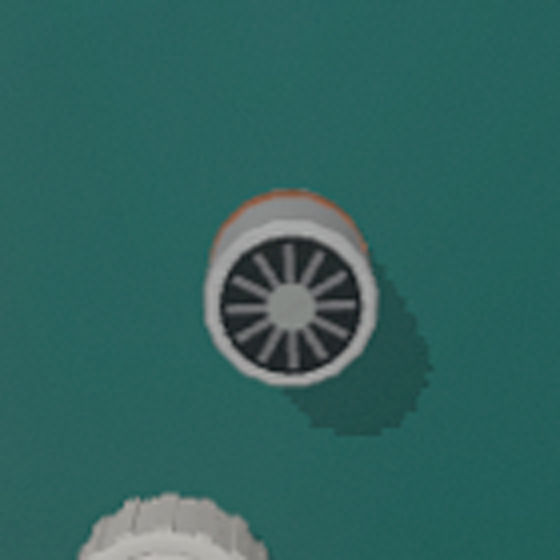

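```bash
python3 - <<'E'
from h import *
c=dict(np.load("w11.npz"));p=wplane(c,262.7,186.3,.046);print(p)
plan((p[0],p[1],.017),np.pi/2,1)
E
```

```text
[ 0.42807615 -0.06981518  0.046     ]
[-0.05, 0.07, 2.97, 0.02, 0.01, 0.03]
```

```bash
python3 -m pendant '[-0.05,0.07,0.65,0,0,0,0,0,0.65,0,0,0,0,0,0.65,0,0,0,0,0,0.6,0,0,0,0,0,0.4,0,0,0]'
python3 -m pendant '[0,0,0,0,0,0,0,0,0,0,0,0,0,0,0,0,0,0,0,0,0,0,0,0,0,0,0,0,0,0]' 1 25
python3 -m pendant '[0,0,0,0,0,0]'
python3 -m pendant '[0,0,-0.3,0,0,0,0,0,-0.5,0,0,0,0,0,-0.5,0,0,0,0,0,-0.4,0,0,0,0,0,0,0,0,0]'
python3 - <<'E'
from h import *
plan((.6182,.0652,pose()[0][2]),np.pi/2,8)
E
```

```text
clock: 27.55
position: [0.4274, -0.0705, 0.0158]
tool_rot: [-3.14, -0.0, 1.571]
ft_force: [0.3, 0.4, -0.3]
finger_gap: 0.0926
clock: 28.18
position: [0.4277, -0.07, 0.0175]
tool_rot: [3.141, 0.0, 1.573]
ft_force: [-0.3, 0.3, 0.3]
finger_gap: 0.0474
clock: 28.3
position: [0.4276, -0.07, 0.0174]
tool_rot: [3.141, 0.0, 1.573]
ft_force: [-1.1, 0.6, 2.7]
finger_gap: 0.0437
clock: 28.92
position: [0.4282, -0.0701, 0.1038]
tool_rot: [3.139, 0.001, 1.573]
ft_force: [0.1, -0.1, -1.5]
finger_gap: 0.0434
[0.34, 0.48, 0.0, 0.0, 0.0, 0.0]
[0.34, 0.48, 0.0, 0.0, 0.0, 0.0]
[0.34, 0.48, 0.0, 0.0, 0.0, 0.0]
[0.34, 0.48, 0.0, 0.0, 0.0, 0.0]
[0.34, 0.48, 0.0, 0.0, 0.0, 0.0]
[0.34, 0.48, 0.0, 0.0, 0.0, 0.0]
[0.34, 0.48, 0.0, 0.0, 0.0, 0.0]
[0.34, 0.48, 0.0, 0.0, 0.0, 0.0]
```

```bash
python3 -m pendant '[0.34,0.48,0,0,0,0,0.34,0.48,0,0,0,0,0.34,0.48,0,0,0,0,0.34,0.48,0,0,0,0,0.34,0.48,0,0,0,0]'
python3 -m pendant '[0.34,0.48,0,0,0,0,0.34,0.48,0,0,0,0,0.34,0.48,0,0,0,0,0,0,0,0,0,0]'
python3 - <<'E'
from h import *
c=wrist("w12"); print(pose()[0],pose()[1].as_euler("xyz",True))
plan((.6182,.0652,.0265),np.pi/2,1)
E
```

```text
clock: 29.55
position: [0.5477, 0.0159, 0.1008]
tool_rot: [-3.14, 0.0, 1.573]
ft_force: [-0.8, 0.1, -1.6]
finger_gap: 0.0436
clock: 30.05
position: [0.6196, 0.0673, 0.1004]
tool_rot: [-3.139, 0.0, 1.574]
ft_force: [0.9, 0.1, -1.7]
finger_gap: 0.0437
[0.61896802 0.06662563 0.10060043] [-1.79871918e+02  1.13664568e-02  9.01430718e+01]
[-0.03, -0.01, 1.48, -0.03, 0.0, 0.03]
```

View pics/w12.png

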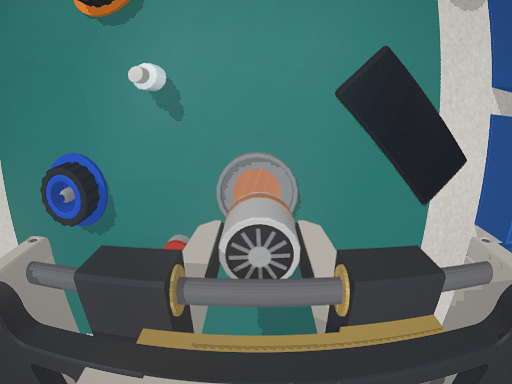

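```bash
python3 -m pendant '[-0.03,-0.01,0.4,0,0,0,0,0,0.4,0,0,0,0,0,0.4,0,0,0,0,0,0.24,0,0,0,0,0,0.05,0,0,0]'
python3 -m pendant '[0,0,0.03,0,0,0,0,0,0.02,0,0,0,0,0,0,0,0,0]'
```

```text
clock: 30.72
position: [0.6184, 0.0648, 0.0265]
tool_rot: [-3.14, 0.0, 1.573]
ft_force: [-0.3, 0.5, -1.3]
finger_gap: 0.0437
clock: 31.1
position: [0.619, 0.0649, 0.0256]
tool_rot: [3.141, -0.0, 1.573]
ft_force: [-0.0, 0.3, -1.3]
finger_gap: 0.0439
```

```bash
python3 -m pendant '[0,0,0.03,0,0,0,0,0,0.02,0,0,0,0,0,0,0,0,0]'
python3 -m pendant '[0,0,0.02,0,0,0,0,0,0.01,0,0,0,0,0,0,0,0,0]'
```

```text
clock: 31.48
position: [0.6187, 0.0649, 0.0225]
tool_rot: [-3.141, -0.0, 1.573]
ft_force: [0.4, 0.4, -2.0]
finger_gap: 0.0436
clock: 31.85
position: [0.6188, 0.0649, 0.0214]
tool_rot: [3.142, 0.0, 1.573]
ft_force: [-3.3, 0.1, 3.6]
finger_gap: 0.0437
```

```bash
python3 -m pendant '[0,0,0,0,0,0,0,0,0,0,0,0,0,0,0,0,0,0,0,0,0,0,0,0]' -0.3
python3 -m pendant '[0,0,-0.3,0,0,0,0,0,-0.6,0,0,0,0,0,-0.6,0,0,0,0,0,-0.6,0,0,0,0,0,-0.6,0,0,0]'
python3 -m pendant '[0,0,-0.5,0,0,0,0,0,-0.5,0,0,0,0,0,0,0,0,0]'
python3 - <<'E'
from h import *
c=wrist("w13"); np.savez("w13.npz",**c)
for n in("scene","side"):
    c=robot.capture(n); np.savez(n+"1.npz",**c)
    f=cv2.cvtColor(c["frame"],cv2.COLOR_RGB2BGR);cv2.imwrite(f"pics/{n}1.png",f)
s=robot.get_state();print(s["clock"],s["position"],s["ft_force"])
E
```

```text
clock: 32.35
position: [0.6188, 0.0649, 0.0211]
tool_rot: [3.142, 0.0, 1.573]
ft_force: [0.7, 0.1, -0.1]
finger_gap: 0.0605
clock: 32.98
position: [0.6188, 0.0649, 0.1585]
tool_rot: [3.141, -0.0, 1.573]
ft_force: [0.7, 0.7, -0.0]
finger_gap: 0.0605
clock: 33.35
position: [0.6195, 0.0649, 0.2092]
tool_rot: [3.138, -0.0, 1.573]
ft_force: [-0.7, -0.1, 0.1]
finger_gap: 0.0603
33.5 [0.61852081 0.06485097 0.20546415] [ 0.18284035  0.05856793 -0.73090721]
```

View pics/w13.png

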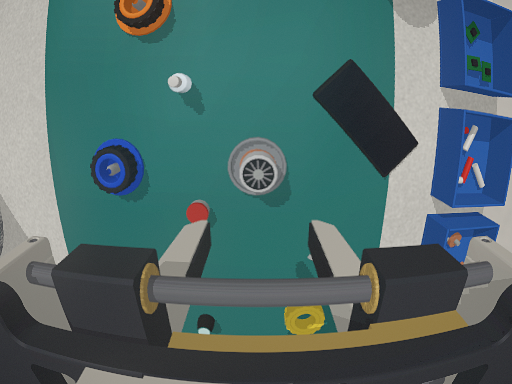

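View pics/side1.png

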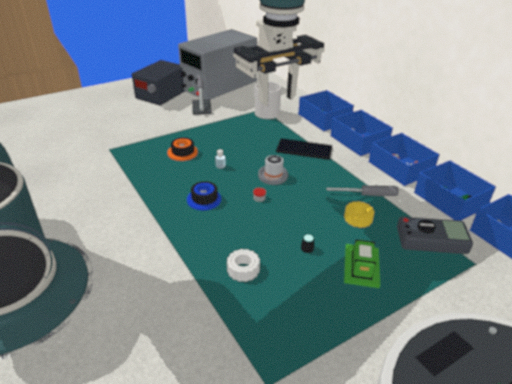

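View pics/scene1.png

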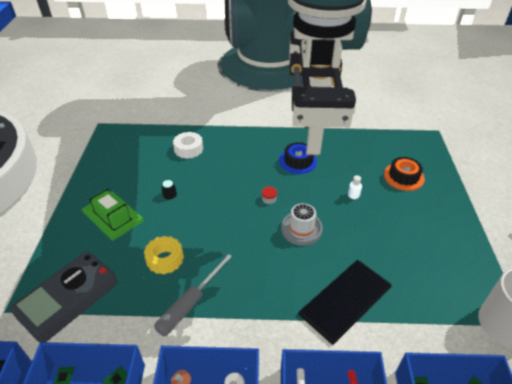

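All four parts are in their holders: blue wheel at scene (298,157), orange wheel (405,172), battery (111,211) and blower (302,220). I'll compare the loupe and tin positions with the first pictures, then hand in.

```bash
python3 - <<'E'
from h import *
for n,roi,rt in(("scene",(158,175,180,192),(258,180,280,200)),("side",(298,230,318,242),(250,183,270,200))):
  for k in"01":
    c=dict(np.load(n+k+".npz"))
    print(n,k,[max(blobs(c,lo,hi,r),key=lambda b:b[0])[1] for lo,hi,r in(((70,0,150),(110,120,255),roi),((0,140,70),(5,255,255),rt))])
print(robot.finish_job())
E
```

```text
scene 0 [array([167.3, 183. ]), array([268.9, 192.2])]
scene 1 [array([167.2, 183. ]), array([268.9, 192.2])]
side 0 [array([308.2, 237.3]), array([259.1, 191.6])]
side 1 [array([308.2, 237.2]), array([259. , 191.7])]
the job is handed in; nothing more can be done
None
```

I put all four parts in their holders in the order you listed, lowering each to light contact (up to about 11 N) before letting go. The job was handed in at about 33.5 s of the 93 s allowed.

- **Wheels:** both lie flat with the post visible through the hole. Each ring is centred within about 1 mm of its stand, measured from the wrist camera.
- **Battery:** it lies flat inside the green tray and looks lined up with it. I checked this by eye in the pictures only, without a fitted measurement after release.
- **Blower:** it stands upright in the grey cup, visible in all three final views.
- **Loupe and screw tin:** their image positions match the first pictures to within 0.1 pixel. The bottle and the white and yellow look-alike rings look undisturbed in the same views.

No check failed. In the first measurements, the scene and side cameras disagreed by about 7 mm on the two stand positions. The wrist camera settled it before either wheel was placed.

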